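Ballast the sign stand, kick its leg down and hold the frame upright

TASK

Weight the sign stand by stacking the two loose flat tins squarely, one on the other, on the tin that already lies on its pad, letting go of each. Then flip the frame's kickstand from its folded-up place over the top, past centre, and all the way down, and last swing the leaning frame upright and hold it there with the gripper, standing still: it tips over if let go, so finish while still holding it. Do not disturb the ink jar, the cup or the brush.

Things in the scene. Friction and masses are not known exactly. Their poses are not given: they have to be found in the camera images.
- stand: Fixed plywood base board, 250 x 220 x 12 mm, with two steel hub cheeks and two stop posts. Origin on the table; the board reaches from x -105 to +145 mm and y -110 to +110 mm of it. Its z is up; its -x side looks roughly towards the robot; the frame leans to its -x side. The frame's hinge axis lies along its y, straight above its origin at 45 mm height.
- pad (a point): Middle of the cork pad on the board's top (12 mm high), 85 mm to the +x side of the hinge axis, where the tin column stands. Axes as the stand.
- tin_base: Closed flat metal tin lying on the pad, the foot of the column: 56 (x) x 84 (y) x 30 mm (z), about 0.25 kg. Origin at the centre of its underside. It is loose.
- tin_1: First loose tin, the same 56 x 84 x 30 mm, flat on the table, origin at the centre of its underside, about 0.25 kg. The two loose tins are alike and may be stacked in either order.
- tin_2: Second loose tin, same shape, size and origin as the first.
- lean (a joint): Lean of the frame about its hinge: 0 is upright, positive (rad) leans to the stand's -x side. It starts leaning on its stop at 0.30; the other stop is at -0.25 (over to the +x side). The hinge is free: with the kickstand down, the frame's weight tips it back to 0.30 whenever it is let go (under 3 N at its top edge holds it).
- panel: The open wooden frame hinged on the stand, about 0.6 kg: 180 mm wide (y), 18 mm thick (x), rails 24 mm wide, top edge 210 mm above the hinge axis. Origin on the hinge axis, midway along it; z runs up the frame, x square to its face; its mid-thickness lies at x = -20 mm. Axes equal the stand's when upright and tilt with it.
- panel_top (a point): Middle of the frame's top edge (mid-thickness), 210 mm up the frame from the hinge axis; axes as the panel. A good place to pinch the top rail across its 18 mm.
- kick (a joint): Kickstand angle on the frame (rad). 0: folded up on its stop, leg pointing up the frame but tilted 0.75 rad to the panel's +x side. Grows as it swings up, over and out to the -x side; 3.2 is fully down. Free pivot, leg 0.15 kg: centre is where the leg points straight up (0.45 with the frame at 0.30); short of it the leg drops back, beyond it falls to 3.2. Needs under 2 N at the tab.
- kick_pivot (a point): Pivot of the kickstand, on the outer (+y) face of the frame's left upright, 90 mm up the frame from the hinge axis, x = -20 mm and y = +90 mm of the panel. Turns about the panel's y. Axes turn with the leg: z along the leg to its tip.
- kick_tab (a point): Middle of the kick tab at the kickstand's end, 125 mm from the pivot: a 10 mm round steel bar that sticks out sideways along the panel's +y; free from about 14 to 60 mm outside the upright's face, this point 36 mm outside it. The leg is 10 mm thick too.
- ink_jar: Black closed jar, 60 mm wide and 60 mm high, origin at the centre of its underside. Leave it alone.
- glass: White open cup, 68 mm wide and 85 mm high, origin at the centre of its underside. Leave it alone.
- brush: Paint brush lying on the table, 200 mm long along its x. Leave it alone.
Not all that is in view belongs to the job. What is shaped like the tin_1 but green is not meant.

How it is judged:
By the outcome, as a careful person would: the job done as asked, in the order asked, and still so for the second after the job is handed in, while the arm keeps its last pose, push and grip.
It also fails if it takes over 70 s, if anything falls off the work surface, if the arm or the gripper's body presses on something with over 40 N, if the wrist force passes 120 N, or if a joint passes its speed limit or range.

ROBOT

A 6-joint arm with a two-finger parallel gripper is mounted at the origin on the work surface. World frame = base frame: x ahead of the robot, y to its left, z up, the work surface at z = 0. Lengths are in m, angles in degrees, forces in N, time in s.
With the tool pointing down it reaches from about 0.4 to 0.825 m from the base axis. Payload 7 kg.
Tool frame: the origin (TCP) lies at the very end of the fingers, on their centre line; the grasp point (between the pads) lies 19 mm behind it (r.hold_point_z is the distance from the TCP to the grasp point, in m); z points along the fingers, y is the direction in which the jaws open and shut (so a half turn about z gives the same grasp; the last joint's range is limited). The gripper opens to 88 mm and grips with 3 to 60 N. Pads are 19 mm wide; open, the fingers measure 130 mm over their backs; the gripper's body (78 mm by 193 mm) begins 47 mm behind the grasp point.
Start: joints at [87.038, 20.546, 0.682, 0, -70.136, -16.507], TCP at [0.225, 0.636, 0.227] pointing down, gripper open.
Joint ranges: [-176.03, 176.03], [-82.01, 121.73], [-58.28, 71.71], [-173.87, 95.51], [-174.79, -0.11], [-173.66, 173.66]. Speed limits (degrees/s): [136.94, 136.94, 172.46, 180, 180, 180].

INTERFACE

Orientations are given as [roll, pitch, yaw] about the fixed x, y, z axes, in that order (R = Rz(yaw) Ry(pitch) Rx(roll)).
In Python, from plant import r gives the robot as it stands. The module is installed in compiled form; this text tells all that it offers.
- The arm moves only by the shell command python3 -m inch 'ROWS' [FORCE]. ROWS is text: rows parted by semicolons, each of 7 numbers parted by spaces: the shift along the tool's x, y, z in m, then the turn, a rotation vector about the tool's x, y, z in rad, then the opening, from 0 (shut) to 1 (fully open). In form: tx ty tz ax ay az jaw; .... A call has 1 to 20 rows; each row shifts and turns the commanded pose from where the row before left it, along the tool's axes as they then stand; what a row does not reach is not made up. A row lasts 1/12 s, in which the tool goes at most 41.7 mm and 7.16 degrees, less where a joint would pass 70% of its speed; a pose out of reach is approached as far as the arm can. A call with a gripper value outside its range is refused whole. The fingers move at their own pace and stop on an object; FORCE is the grip in N (left out, the last holds). Time passes only in rows, so rows that do not move let the fingers close. It gives the time, the measured TCP pose, the force and the opening at its end, in the units of the state.
- r.get_state(): the state, without advancing time (a new reading comes with each control period).
- r.capture(name): name is "scene" or "side" or "wrist"; returns the picture (400x640x3 uint8, red, green, blue); there is no depth.
- r.camera_params(name): a dict with "vfov" (degrees; the focal length in pixels is half the picture's height over the tangent of half this angle, whatever the lens; pixels are square), "cx", "cy" (the principal point, pixels), "distortion" ([k1, k2, p1, p2, k3] as OpenCV has them; the pictures are not rectified), "R" (3x3) and "t" (3): a world point X has camera coordinates R X + t. Camera axes: x right, y down, z forward; pixel columns grow to the right and rows downward; lengths in m; the calibration is good to about 2 mm. A picture is of the moment at which its call begins: read the wrist's pose just before it. camera_params takes no time and is no camera call; for the wrist camera it gives the pose at the moment of the call.
- r.close_job(): hands the job in, once; it reports no verdict.
Trained networks look in the newest picture that a camera, given by its name, has taken for a name from the list of things; names that differ only in an ending like _2 or _b are one class to them, and where a whole thing is asked for, a point or a joint stands for the part that bears it (a point fixed in the world has none). Each returns a list of dicts, best first, with "p" (0 to 1); they miss things now and then, are a little off and sometimes report something else, mostly with a low value. They report only what shows in the picture. A call takes as long as a camera call. They do not tell look-alikes from the thing itself.
- r.recognise(target, camera): "xy" ([column, row] in pixels, amid what is visible of it).
The state is a dict: "time_s": time; "joints": joint angles; "qd": joint speeds; "joint_torque": joint torques, N m; "tcp_pos": TCP position; "eef_rot": TCP orientation; "contact_force": force on the tool from outside, world axes, zero at the start; "moment": the same for the moment, N m; "gripper_width": finger opening in m.
Only numpy, scipy, OpenCV 4.12 (cv2) and the standard library are available. Lean on these libraries where they do the work, as an engineer would, in place of code of your own. Each camera call takes 0.05 s, during which the arm holds its last target.

## Working session

There is one attempt and no reset: what is moved stays moved. The work goes in short steps, Python scripts to look and compute and a shell command to move; the robot and the scene stay as the last step left them, time stands still between calls to the robot, and variables do not carry over. Pictures are saved under pics/ and viewed, and the job is handed in when it is done.

```bash
mkdir -p pics; ls; cat > h.py <<'E'
import numpy as np, cv2
from plant import r
def snap(n,f):
    p=r.camera_params(n); im=r.capture(n); cv2.imwrite('pics/'+f,im[:,:,::-1]); return p,im
def K(p):
    f=200/np.tan(np.radians(p['vfov']/2)); return np.array([[f,0,p['cx']],[0,f,p['cy']],[0,0,1.]])
def ray(p,xy):
    u=cv2.undistortPoints(np.array([[xy]],float),K(p),np.array(p['distortion'],float))[0,0]
    R=np.array(p['R']);t=np.array(p['t']); d=R.T@np.array([u[0],u[1],1]); return -R.T@t,d/np.linalg.norm(d)
def atz(p,xy,z):
    o,d=ray(p,xy); return o+d*(z-o[2])/d[2]
def tri(*prs):
    A=np.zeros((3,3));b=np.zeros(3)
    for p,xy in prs:
        o,d=ray(p,xy);M=np.eye(3)-np.outer(d,d);A+=M;b+=M@o
    X=np.linalg.solve(A,b)
    return X,[float(np.linalg.norm((np.eye(3)-np.outer(d,d))@(X-o))) for o,d in [ray(p,xy) for p,xy in prs]]
def proj(p,X):
    return cv2.projectPoints(np.array(X,float).reshape(-1,1,3),cv2.Rodrigues(np.array(p['R'],float))[0],np.array(p['t'],float),K(p),np.array(p['distortion'],float))[0][:,0]
E
python3 - <<'E'
from h import *
np.set_printoptions(precision=4,suppress=True)
print(r.get_state(), r.hold_point_z)
for n in ['scene','side','wrist']:
    p,im=snap(n,n+'0.png'); print(n,p['vfov'],p['distortion'],'pos',-np.array(p['R']).T@np.array(p['t']))
    for t in ['tin_1','panel','kick_tab','kick_pivot','panel_top','stand','pad','ink_jar','glass','brush']:
        try: print(t,[(np.round(d['xy'],1).tolist(),round(d['p'],2)) for d in r.recognise(t,n)])
        except Exception as e: print(t,e)
E
```

```text
pics
{'time_s': 0.0, 'joints': array([ 87.0372,  20.593 ,   0.6322,  -0.0205, -70.1379, -16.508 ]), 'qd': array([-0.0007,  0.1145, -0.0291,  0.0527,  0.0943, -0.0246]), 'joint_torque': array([  0.0007, -58.2715,  29.3063,   6.997 ,   0.007 ,  -0.0001]), 'tcp_pos': array([0.2248, 0.6359, 0.2256]), 'eef_rot': array([179.8999,  -0.0095, -19.4779]), 'contact_force': array([-0.4289, -0.4564, -0.7065]), 'moment': array([-0.0207, -0.0693,  0.0352]), 'gripper_width': 0.08735454177728688} 0.0188
scene 46.99517710165801 [-0.0758  0.      0.      0.      0.    ] pos [1.3966 0.5067 1.2186]
tin_1 [([255.1, 178.3], 0.87), ([409.6, 233.2], 0.86), ([374.6, 222.7], 0.68), ([444.7, 250.6], 0.56)]
panel [([304.8, 202.2], 0.87)]
kick_tab [([314.9, 208.0], 0.42)]
kick_pivot [([316.4, 214.1], 0.69)]
panel_top [([307.5, 205.1], 0.76)]
stand [([289.1, 226.5], 0.89)]
pad [([290.5, 229.8], 0.86)]
ink_jar [([209.4, 194.0], 0.57)]
glass [([404.0, 290.7], 0.81)]
brush [([341.9, 192.2], 0.77), ([254.1, 176.8], 0.52)]
side 49.246433801577375 [-0.0763  0.      0.      0.      0.    ] pos [ 0.0322 -0.6749  0.7871]
tin_1 [([385.1, 349.1], 0.65), ([262.0, 228.7], 0.62), ([217.9, 187.6], 0.62), ([238.9, 208.7], 0.61)]
panel [([353.3, 214.7], 0.91)]
kick_tab []
kick_pivot [([353.2, 161.9], 0.71)]
panel_top [([349.5, 214.7], 0.75), ([269.3, 278.7], 0.28)]
stand [([361.2, 248.5], 0.86), ([385.6, 350.1], 0.38), ([293.6, 162.0], 0.26)]
pad [([467.6, 329.3], 0.74), ([353.2, 161.3], 0.7), ([358.5, 253.0], 0.66)]
ink_jar [([467.8, 327.4], 0.65)]
glass [([291.1, 163.1], 0.58), ([395.3, 238.4], 0.4)]
brush [([269.0, 277.6], 0.79)]
wrist 62.83646071032097 [-0.0122  0.      0.      0.      0.    ] pos [0.2982 0.6094 0.3853]
tin_1 []
panel []
kick_tab []
kick_pivot []
panel_top []
stand []
pad []
ink_jar []
glass []
brush []
```

View pics/scene0.png

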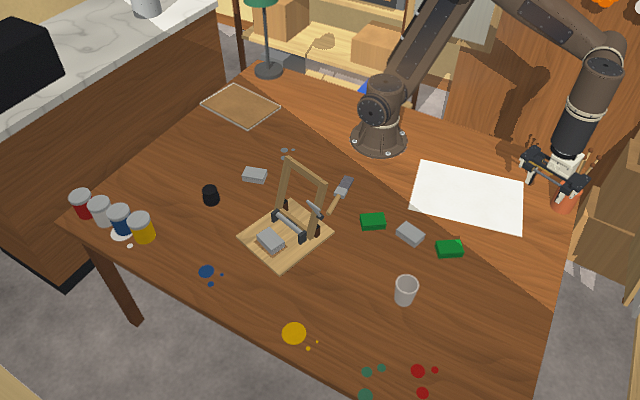

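View pics/side0.png

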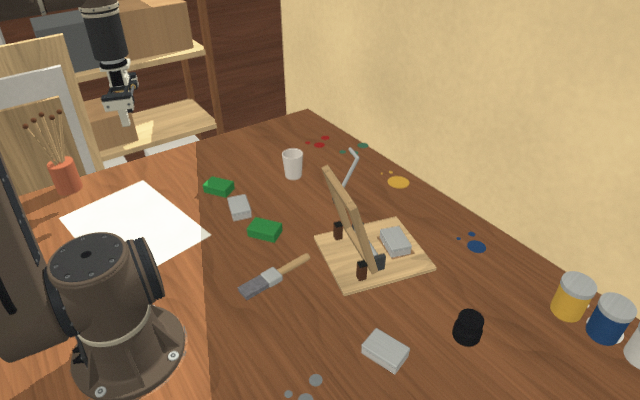

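View pics/wrist0.png

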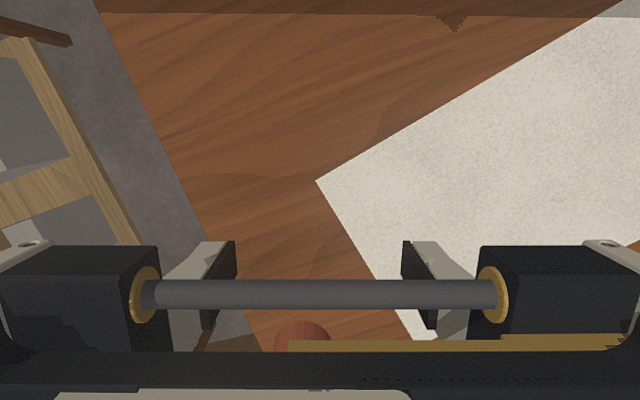

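The scene picture shows grey tins at (255,175) and (410,233), with green ones beside the second at (373,221) and (450,248). The stand is at (290,235) with the base tin at (270,240), and the kickstand near (315,208). In the side view the grey tins are at (385,350) and (239,208), and the tab end is near (355,152). I'll zoom in for corners.

```bash
python3 - <<'E'
import cv2
def z(f,x0,y0,w,h,k,o):
    im=cv2.imread('pics/'+f)[y0:y0+h,x0:x0+w]; im=cv2.resize(im,None,fx=k,fy=k,interpolation=cv2.INTER_CUBIC)
    for i in range(0,w,10): cv2.putText(im,str(x0+i),(i*k,8),0,.3,(0,255,255)); cv2.line(im,(i*k,10),(i*k,14),(0,255,255))
    for i in range(0,h,10): cv2.putText(im,str(y0+i),(0,i*k+4),0,.3,(0,255,255)); cv2.line(im,(20,i*k),(24,i*k),(0,255,255))
    cv2.imwrite('pics/'+o,im)
z('scene0.png',230,145,110,135,4,'a1.png')
z('side0.png',300,140,150,160,4,'a2.png') if 0 else z('side0.png',305,140,140,145,4,'a2.png')
z('scene0.png',355,200,120,60,6,'a3.png')
z('side0.png',195,170,100,80,6,'a4.png')
z('side0.png',350,320,70,60,8,'a5.png')
z('scene0.png',235,160,40,30,14,'a6.png')
E
```

```text
(no output)
```

View pics/a1.png

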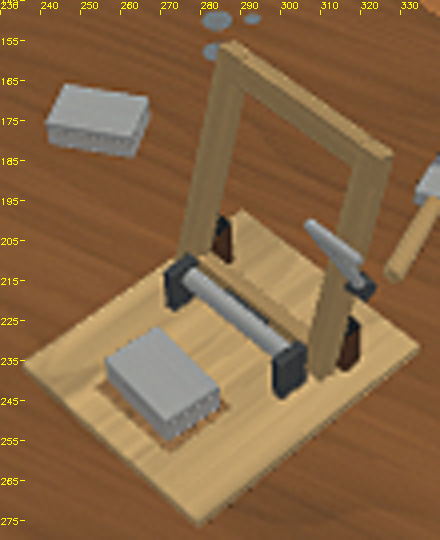

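View pics/a2.png

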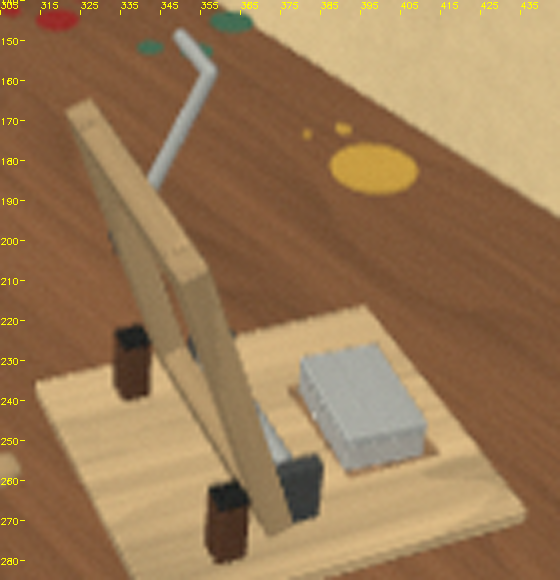

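View pics/a3.png

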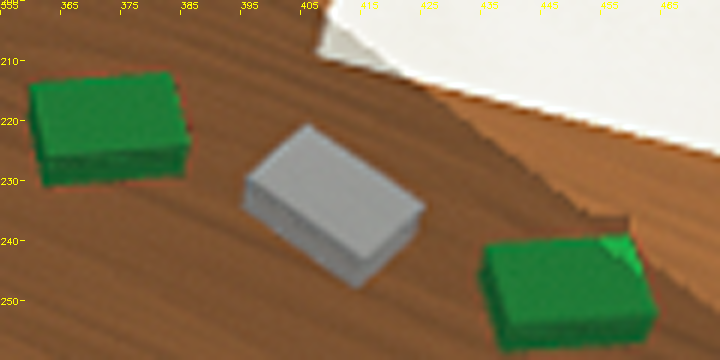

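View pics/a4.png

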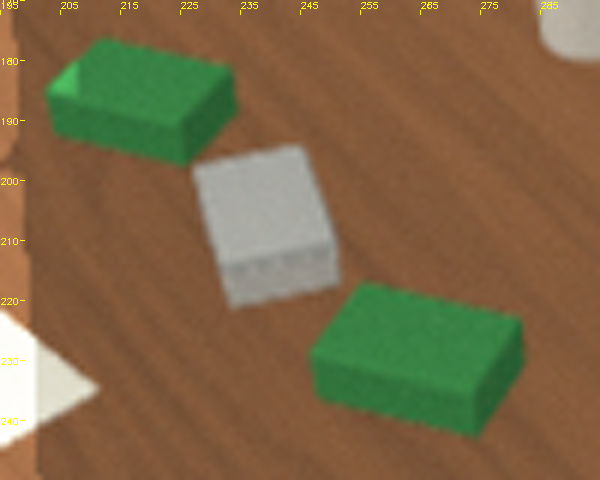

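View pics/a5.png

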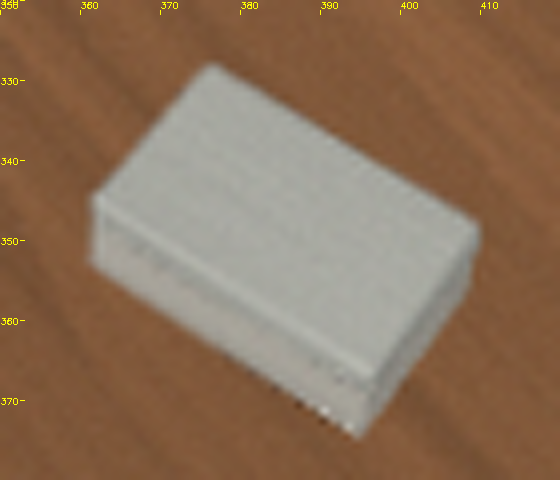

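View pics/a6.png

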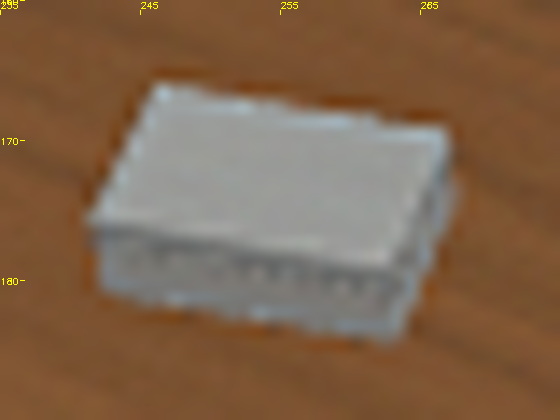

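```bash
cat > m.py <<'E'
from h import *
from scipy.optimize import least_squares
np.set_printoptions(precision=4,suppress=True)
def Rz(a): return np.array([[np.cos(a),-np.sin(a),0],[np.sin(a),np.cos(a),0],[0,0,1]])
def Ry(a): return np.array([[np.cos(a),0,np.sin(a)],[0,1,0],[-np.sin(a),0,np.cos(a)]])
ps=r.camera_params('scene'); pd=r.camera_params('side')
E
python3 - <<'E'
from m import *
import itertools
def quad(sc,sd,L,W,g,z0):
    best=None
    c=np.array([atz(ps,q,z0) for q in sc]).mean(0)
    loc=np.array([[1,1],[1,-1],[-1,-1],[-1,1]])*[L/2,W/2]
    for flip in range(2):
      l=loc
      for a in np.linspace(0,np.pi,8,endpoint=False):
        def f(v,ret=0):
            X=np.c_[l@Rz(v[3])[:2,:2].T+v[:2],np.full(4,v[2])]
            out=[]
            for p,q in ((ps,sc),(pd,sd)):
                P=proj(p,X)
                for s in q:
                    d=np.linalg.norm(P-s,axis=1);out.append((P-s)[d.argmin()])
            return np.ravel(out)
        s=least_squares(f,[c[0],c[1],c[2],a])
        if best is None or s.cost<best.cost:best=s
    v=best.x; print(g,v[:3],'yaw',np.degrees(v[3])%180,'rms',np.sqrt(2*best.cost/len(best.fun)))
quad([(406.2,220.7),(425.8,234.5),(416,243.7),(396,230)],[(227.2,198.2),(245.5,194.3),(251,210),(231.5,214.3)],.056,.084,'A',.03)
quad([(246.4,166.1),(267,169.3),(263.2,178.9),(241.8,175.7)],[(376.6,328.1),(410,348.8),(396.9,367.2),(361.9,344.6)],.056,.084,'B',.03)
quad([(268.8,227),(285,243),(272,252.5),(256.3,236.5)],[(380,230),(399.3,226),(411.3,246.3),(391.8,251.5)],.056,.084,'base',.042)
quad([(236,235.5),(280,274.5),(334.5,231.3),(290.5,197.5)],[(314.3,236.3),(396.5,216.5),(436.3,268.8)],.25,.22,'board',.012)
quad([(400.5-40,214),(383,212.3),(386.3,223.5),(363,225)],[(212,176.7),(234,181),(225.5,190.5),(203,185.5)],.056,.084,'greenscene?',.03)
E
```

```text
A [0.4119 0.3065 0.0248] yaw 164.44742047163868 rms 0.3153428332688591
B [ 0.4403 -0.3087  0.0261] yaw 16.528705882390437 rms 0.720005347544361
base [ 0.6762 -0.0769  0.0339] yaw 160.87355718835232 rms 0.5885310372310691
board [ 0.6132 -0.0612  0.0077] yaw 164.45320749848133 rms 0.6731701746550627
greenscene? [0.4069 0.2444 0.111 ] yaw 19.99670241477191 rms 11.65770451967836
```

```bash
cat >> m.py <<'E'
def quad(sc,sd,L,W,g,z0,fixz=False,sub=.4):
    sc=np.array(sc)-sub; sd=np.array(sd)-sub
    best=None
    c=np.array([atz(ps,q,z0) for q in sc]).mean(0)
    l=np.array([[1,1],[1,-1],[-1,-1],[-1,1]])*[L/2,W/2]
    for a in np.linspace(0,np.pi,8,endpoint=False):
        def f(v):
            X=np.c_[l@Rz(v[2])[:2,:2].T+v[:2],np.full(4,z0 if fixz else v[3])]
            out=[]
            for p,q in ((ps,sc),(pd,sd)):
                P=proj(p,X)
                for s in q:
                    d=np.linalg.norm(P-s,axis=1);out.append((P-s)[d.argmin()])
            return np.ravel(out)
        s=least_squares(f,[c[0],c[1],a]+([] if fixz else [z0]))
        if best is None or s.cost<best.cost:best=s
    v=best.x; print(g,v[:2],v[3:],'yaw',np.degrees(v[2])%180,'rms',np.sqrt(2*best.cost/len(best.fun))); return v
E
cat > q.py <<'E'
from m import *
for fz in (0,1):
  quad([(406.2,220.7),(425.8,234.5),(416,243.7),(396,230)],[(227.2,198.2),(245.5,194.3),(251,210),(231.5,214.3)],.056,.084,'A',.03,fz)
  quad([(246.4,166.1),(267,169.3),(263.2,178.9),(241.8,175.7)],[(376.6,328.1),(410,348.8),(396.9,367.2),(361.9,344.6)],.056,.084,'B',.03,fz)
  quad([(268.8,227),(285,243),(272,252.5),(256.3,236.5)],[(380,230),(399.3,226),(411.3,246.3),(391.8,251.5)],.056,.084,'base',.042,fz)
  V=quad([(236,235.5),(280,274.5),(334.5,231.3),(290.5,197.5)],[(314.3,236.3),(396.5,216.5),(436.3,268.8)],.25,.22,'board',.012,fz)
for n,sc,sd in (('g1',[(360,214),(383.3,212.2)],[(254.8-1,217)]),('g2',[],[])):
  for s in sc: print(n,atz(ps,s,.03))
print('g scene1',[atz(ps,q,.03)[:2] for q in [(360.2,214),(383.3,212.2),(386.3,223.5),(362.7,226)]])
print('g scene2',[atz(ps,q,.03)[:2] for q in [(435.5,241),(459.5,239.2),(464,250.5),(438.5,253.5)]])
# stand frame
a=V[2]
a=np.arctan2(np.sin(a),np.cos(a)); 
if np.cos(a)<0:a+=np.pi
R=Rz(a); O=np.r_[V[:2],0]-R@[.02,0,0]; print('stand',O,np.degrees(a))
def pan(X,lean): # panel->world
    return O+R@(np.array([0,0,.045])+Ry(-lean)@X)
def kick(d,y,k,lean): # leg dist d
    ang=.75-k
    return pan(np.array([-.02+d*np.sin(ang),y,.09+d*np.cos(ang)]),lean)
pts=[pan([-.02,0,.21],.3),pan([-.02,.09,.21],.3),pan([-.02,-.09,.21],.3),kick(0,.09,0,.3),kick(.125,.104,0,.3),kick(.125,.126,0,.3),kick(.125,.15,0,.3)]
for X in pts: print(X,proj(ps,X)[0],proj(pd,X)[0])
E
python3 q.py
```

```text
A [0.4113 0.3056] [0.0267] yaw 164.44071883060488 rms 0.182493401297555
B [ 0.4396 -0.3088] [0.028] yaw 16.532357352344935 rms 0.577214551043264
base [ 0.6756 -0.0771] [0.0356] yaw 160.85575702613028 rms 0.49387969353887545
board [ 0.6127 -0.0616] [0.0094] yaw 164.5612640479192 rms 0.5246720079168716
A [0.4116 0.3047] [] yaw 164.40323352007957 rms 0.5595985065344484
B [ 0.439  -0.3094] [] yaw 16.509851000690947 rms 0.6536269031567388
base [ 0.6746 -0.0782] [] yaw 160.76664986251842 rms 1.2063878232255174
board [ 0.6126 -0.0618] [] yaw 164.51742915723477 rms 0.6797509870809945
g1 [0.4281 0.1258 0.03  ]
g1 [0.3806 0.1919 0.03  ]
g scene1 [array([0.4278, 0.1264]), array([0.3806, 0.1919]), array([0.4218, 0.2215]), array([0.4713, 0.1572])]
g scene2 [array([0.4094, 0.3926]), array([0.3626, 0.4599]), array([0.4001, 0.4872]), array([0.4526, 0.4185])]
stand [ 0.5933 -0.0565  0.    ] 344.51742915723474
[ 0.5151 -0.0348  0.2397] [305.7906 168.3018] [337.0022 185.5251]
[0.5391 0.0519 0.2397] [326.5483 183.0889] [323.4799 165.4565]
[ 0.4911 -0.1216  0.2397] [286.2747 154.4036] [352.5915 208.6859]
[0.5733 0.0424 0.1251] [317.9247 214.4174] [336.675  201.2351]
[0.6294 0.0414 0.2376] [308.1764 201.519 ] [355.9603 156.8639]
[0.6353 0.0626 0.2376] [313.503  205.5649] [352.5193 152.6417]
[0.6417 0.0857 0.2376] [319.4117 210.0521] [348.8848 148.1843]
```

```bash
python3 -m inch '0 0 0 0 0 .125 1;0 0 0 0 0 .125 1;0 0 0 0 0 .125 1;0 0 0 0 0 .125 1;0 0 0 0 0 .125 1;0 0 0 0 0 .125 1;0 0 0 0 0 .125 1;0 0 0 0 0 .125 1;0 0 0 0 0 .125 1;0 0 0 0 0 .125 1;0 0 0 0 0 .125 1;0 0 0 0 0 .125 1;.024 -.0335 0 0 0 0 1;.024 -.0335 0 0 0 0 1;.024 -.0335 0 0 0 0 1;.024 -.0335 0 0 0 0 1;.024 -.0335 0 0 0 0 1;.024 -.0335 0 0 0 0 1;.024 -.0335 0 0 0 0 1;.024 -.0335 0 0 0 0 1'
python3 -m inch '0 0 0 0 0 0 1;0 0 0 0 0 0 1;0 0 0 0 0 0 1'
python3 - <<'E'
from m import *
p,im=snap('wrist','w1.png'); print(r.get_state()['tcp_pos'],r.get_state()['eef_rot'], r.get_state()['contact_force']); print([(d['xy'],d['p']) for d in r.recognise('tin_1','wrist')])
np.save('w1.npy',p,allow_pickle=True)
print(proj(p,[.4115,.305,.03]))
E
```

```text
time_s: 3.32
tcp_pos: [0.4332, 0.3784, 0.227]
eef_rot: [-180.0, 0.0, -105.4]
contact_force: [0.9, 1.3, 0.0]
gripper_width: 0.0878
time_s: 3.57
tcp_pos: [0.4326, 0.38, 0.2267]
eef_rot: [-180.0, 0.0, -105.5]
contact_force: [0.1, 0.7, 0.1]
gripper_width: 0.0874
[0.4321 0.3805 0.2267] [-179.9987    0.0224 -105.4063] [0.0639 0.5322 0.3708]
[([353.7, 220.1], 0.79), ([286.2, 9.7], 0.64), ([320.7, 99.1], 0.56)]
[[319.0429 105.1898]]
```

View pics/w1.png

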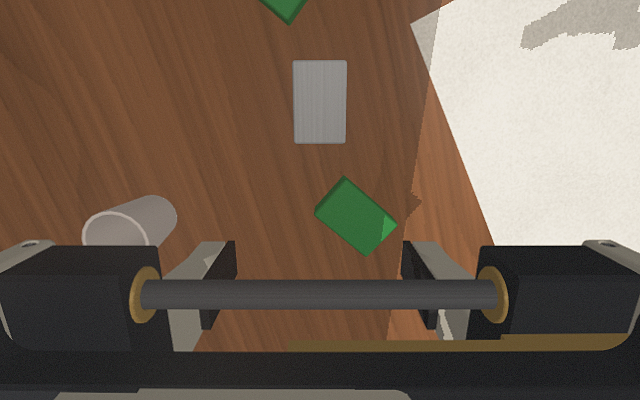

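Wrist view: the tin is at (320,101) and square to the jaws, with green tins at (286,8) and (355,216) and the cup at lower left. I'll segment the tin to get its outline.

```bash
cat >> m.py <<'E'
def seg(im,p,z,near,hi=200,box=None):
    hsv=cv2.cvtColor(im,cv2.COLOR_RGB2HSV); m=((hsv[:,:,1]<45)&(hsv[:,:,2]>100)).astype(np.uint8)
    m=cv2.morphologyEx(m,cv2.MORPH_OPEN,np.ones((3,3)))
    n,lab,st,c=cv2.connectedComponentsWithStats(m)
    i=min((k for k in range(1,n) if st[k,4]>300),key=lambda k:np.linalg.norm(c[k]-near))
    cn=max(cv2.findContours((lab==i).astype(np.uint8),0,cv2.CHAIN_APPROX_NONE)[0],key=cv2.contourArea)[:,0].astype(float)
    W=np.array([atz(p,q,z)[:2] for q in cn]); rc=cv2.minAreaRect((W*1000).astype(np.float32))
    print('bbox',st[i],'rect mm',rc); return rc
E
python3 - <<'E'
from m import *
p=np.load('w1.npy',allow_pickle=True).item(); im=cv2.imread('pics/w1.png')[:,:,::-1].copy()
for z in (.026,.03): seg(im,p,z,(320,101))
E
```

```text
bbox [ 292   60   55   84 4447] rect mm ((410.6636047363281, 302.8235778808594), (83.62480926513672, 55.846351623535156), 74.5732421875)
bbox [ 292   60   55   84 4447] rect mm ((410.67608642578125, 302.8359680175781), (82.69465637207031, 55.22447967529297), 74.57416534423828)
```

```bash
python3 -m inch '.03 0 0 0 0 0 1;.03 0 0 0 0 0 1;.0206 0 0 0 0 0 1;0 0 .04 0 0 0 1;0 0 .04 0 0 0 1;0 0 .04 0 0 0 1;0 0 .04 0 0 0 1;0 0 .03 0 0 0 1;0 0 .02 0 0 0 1;0 0 0 0 0 0 1;0 0 0 0 0 0 1'
python3 - <<'E'
from m import *
p,im=snap('wrist','w2.png'); print(r.get_state()['tcp_pos'],r.get_state()['eef_rot'])
E
```

```text
time_s: 4.58
tcp_pos: [0.4102, 0.3028, 0.016]
eef_rot: [180.0, -0.2, -105.3]
contact_force: [0.8, 0.8, 1.1]
gripper_width: 0.0879
[0.4109 0.3035 0.0172] [-179.9813   -0.0051 -105.3028]
```

View pics/w2.png

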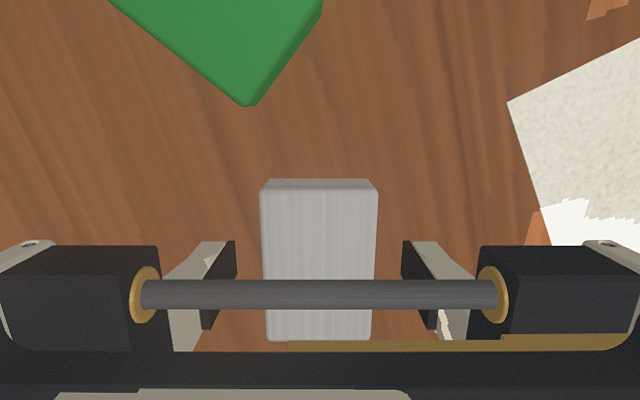

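The tin sits centred between the fingers, columns 262 to 378. I'll go down and grip.

```bash
python3 -m inch '0 0 .0075 0 0 0 1;0 0 .005 0 0 0 1;0 0 0 0 0 0 0;0 0 0 0 0 0 0;0 0 0 0 0 0 0;0 0 0 0 0 0 0;0 0 0 0 0 0 0;0 0 0 0 0 0 0' 25
python3 -m inch '0 0 0 0 0 0 0;0 0 0 0 0 0 0;0 0 0 0 0 0 0'
```

```text
time_s: 5.3
tcp_pos: [0.411, 0.3024, 0.0043]
eef_rot: [-180.0, 0.0, -105.4]
contact_force: [-1.4, 0.3, 1.7]
gripper_width: 0.0559
time_s: 5.55
tcp_pos: [0.4109, 0.3024, 0.0043]
eef_rot: [-180.0, 0.0, -105.4]
contact_force: [-1.8, -0.6, 5.6]
gripper_width: 0.056
```

```bash
python3 -m inch '0 0 -.015 0 0 0 0;0 0 -.03 0 0 0 0;0 0 -.035 0 0 0 0;0 0 -.036 0 0 0 0;0 0 -.036 0 0 0 0;0 0 -.036 0 0 0 0;0 0 -.036 0 0 0 0;0 0 -.036 0 0 0 0;0 0 -.0355 0 0 0 0;.0182 -.0297 0 0 0 0 0;.0182 -.0297 0 0 0 0 0;.0182 -.0297 0 0 0 0 0;.0182 -.0297 0 0 0 0 0;.0182 -.0297 0 0 0 0 0;.0182 -.0297 0 0 0 0 0;.0182 -.0297 0 0 0 0 0;.0182 -.0297 0 0 0 0 0;.0182 -.0297 0 0 0 0 0;.0182 -.0297 0 0 0 0 0;.0182 -.0297 0 0 0 0 0' 
python3 -m inch '.0182 -.0297 0 0 0 0 0;0 0 0 0 0 0 0;0 0 0 0 0 0 0;0 0 0 0 0 0 0;0 0 0 0 0 0 0'
python3 - <<'E'
from m import *
p,im=snap('wrist','w3.png'); print(r.get_state()['tcp_pos'],r.get_state()['eef_rot'], r.get_state()['joints'])
np.save('w3.npy',p,allow_pickle=True)
print(proj(p,[.675,-.078,.042]))
try: 
  seg(im,p,.042,proj(p,[.675,-.078,.042])[0])
except Exception as e: print(e)
E
```

```text
time_s: 7.22
tcp_pos: [0.6732, 0.021, 0.2982]
eef_rot: [179.9, -0.0, -105.4]
contact_force: [0.6, 0.5, -2.2]
gripper_width: 0.0557
time_s: 7.63
tcp_pos: [0.6959, -0.0024, 0.2991]
eef_rot: [179.9, -0.0, -105.4]
contact_force: [-0.2, -0.1, -2.6]
gripper_width: 0.0557
[ 0.6959 -0.0021  0.2995] [ 179.9837    0.0057 -105.3568] [ 15.8168  20.7421  10.3315  -0.0136 -79.6004 -31.1712]
[[318.581  104.6942]]
bbox [ 296   65   49   74 3223] rect mm ((673.2122192382812, -80.377197265625), (82.85201263427734, 55.184879302978516), 70.61936950683594)
```

View pics/w3.png

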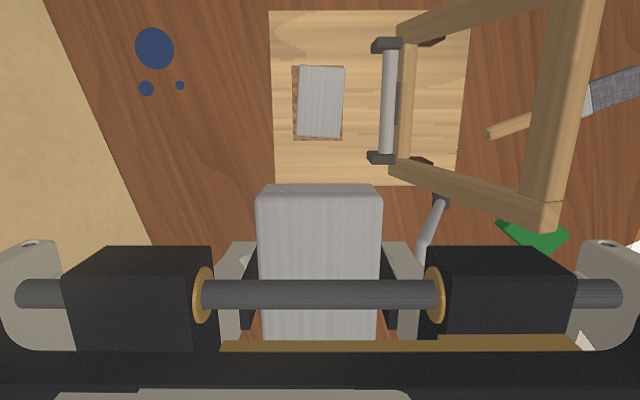

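The base tin is at (320,100). It is turned about 4° from its pad, so I'll turn the held tin to match the base tin itself.

```bash
python3 -m inch '0 0 0 0 0 .07 0;.028 -.002 0 0 0 0 0;.028 -.002 0 0 0 0 0;.0256 -.001 0 0 0 0 0;0 0 0 0 0 0 0;0 0 .035 0 0 0 0;0 0 .035 0 0 0 0;0 0 .035 0 0 0 0;0 0 .035 0 0 0 0;0 0 .035 0 0 0 0;0 0 .035 0 0 0 0;0 0 .02 0 0 0 0;0 0 .007 0 0 0 0;0 0 0 0 0 0 0;0 0 0 0 0 0 0;0 0 0 0 0 0 0'
python3 - <<'E'
from m import *
snap('wrist','w4.png');snap('side','s4.png'); s=r.get_state();print(s['tcp_pos'],s['eef_rot'],s['contact_force'])
im=cv2.imread('pics/s4.png')[150:300,300:480]; cv2.imwrite('pics/s4z.png',cv2.resize(im,None,fx=4,fy=4,interpolation=cv2.INTER_CUBIC))
E
```

```text
time_s: 9.02
tcp_pos: [0.6756, -0.0811, 0.0651]
eef_rot: [-179.8, 0.1, -109.4]
contact_force: [0.1, 0.1, -3.0]
gripper_width: 0.0557
[ 0.6754 -0.0812  0.0649] [-179.8092    0.0859 -109.3969] [ 0.1698 -0.3018 -1.8041]
```

View pics/w4.png

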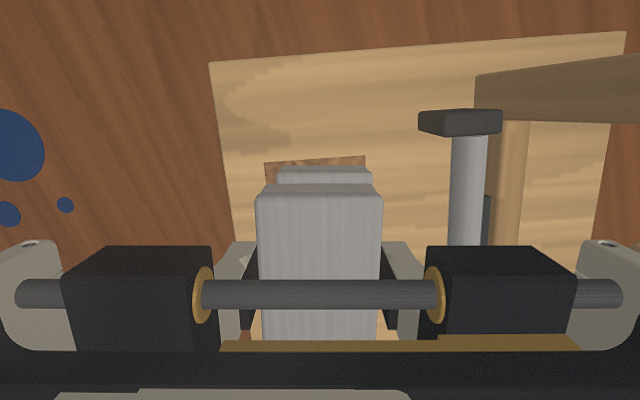

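View pics/s4z.png

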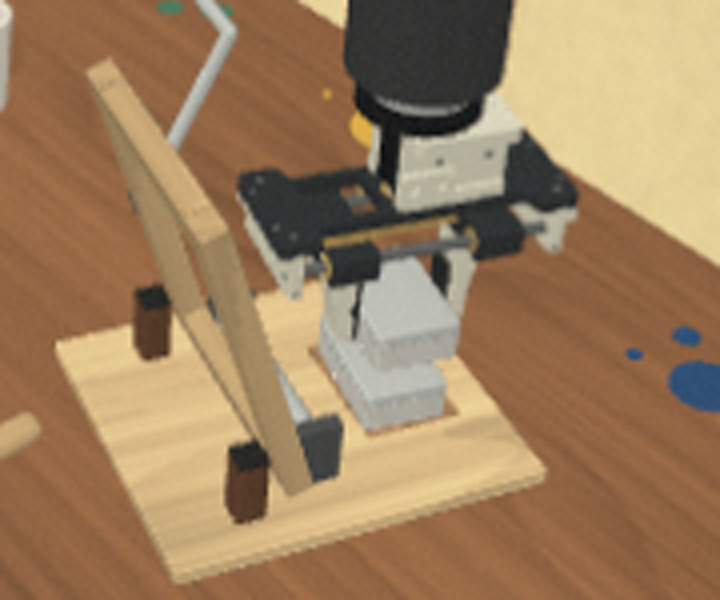

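```bash
python3 - <<'E'
from m import *
p=r.camera_params('wrist'); im=cv2.imread('pics/w4.png')
cv2.imwrite('pics/w4z.png',cv2.resize(im[150:230,230:410],None,fx=4,fy=4,interpolation=cv2.INTER_CUBIC))
c,s=np.cos(np.radians(-109.4)),np.sin(np.radians(-109.4)); T=np.array([[c,s],[s,-c]])
t=r.get_state()['tcp_pos'][:2]; print(p['cx'],p['cy'])
for z,q in ((.042,(278,168)),(.042,(372,168)),(.0906,(257,190)),(.0906,(382,190)),(.0906,(262,184)),(.0906,(378,184))): print(z,q,T@(atz(p,q,z)[:2]-t)*1000)
E
```

```text
318.34120894570844 202.32796308147462
0.042 (278, 168) [ 44.4366 -23.1047]
0.042 (372, 168) [44.516  29.6595]
0.0906 (257, 190) [ 44.328  -26.0014]
0.0906 (382, 190) [44.4185 26.4133]
0.0906 (262, 184) [ 46.9171 -23.7742]
0.0906 (378, 184) [46.9972 24.6001]
```

View pics/w4z.png

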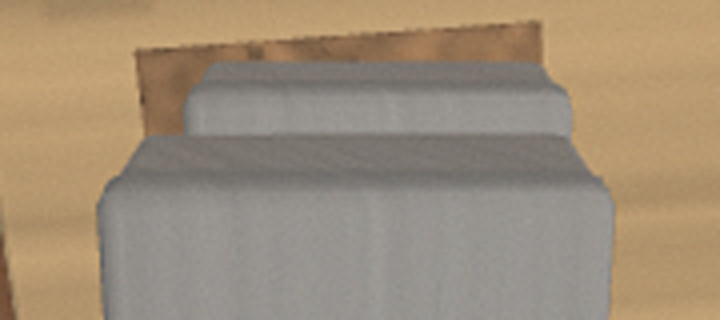

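```bash
python3 -m inch '0 .0025 0 0 0 0 0;0 0 .008 0 0 0 0;0 0 .007 0 0 0 0;0 0 0 0 0 0 0;0 0 0 0 0 0 0'
python3 -m inch '0 0 .002 0 0 0 0;0 0 0 0 0 0 0;0 0 0 0 0 0 0'
```

```text
time_s: 9.53
tcp_pos: [0.6712, -0.0808, 0.0468]
eef_rot: [179.9, -0.0, -109.4]
contact_force: [-0.2, 0.3, -2.7]
gripper_width: 0.0558
time_s: 9.78
tcp_pos: [0.6716, -0.0808, 0.0463]
eef_rot: [180.0, -0.0, -109.4]
contact_force: [-3.5, 1.1, 4.5]
gripper_width: 0.0557
```

```bash
python3 - <<'E'
from m import *
snap('wrist','w5.png');snap('side','s5.png'); s=r.get_state();print(s['tcp_pos'],s['eef_rot'],s['contact_force'])
a=cv2.resize(cv2.imread('pics/w5.png')[150:230,230:410],None,fx=4,fy=4,interpolation=cv2.INTER_CUBIC)
b=cv2.resize(cv2.imread('pics/s5.png')[195:265,340:520],None,fx=4,fy=4,interpolation=cv2.INTER_CUBIC)
cv2.imwrite('pics/w5z.png',np.vstack([a,b]))
E
```

```text
[ 0.6716 -0.0808  0.0462] [-179.9997   -0.0141 -109.4108] [-4.1829 -0.3296  5.2138]
```

View pics/w5z.png

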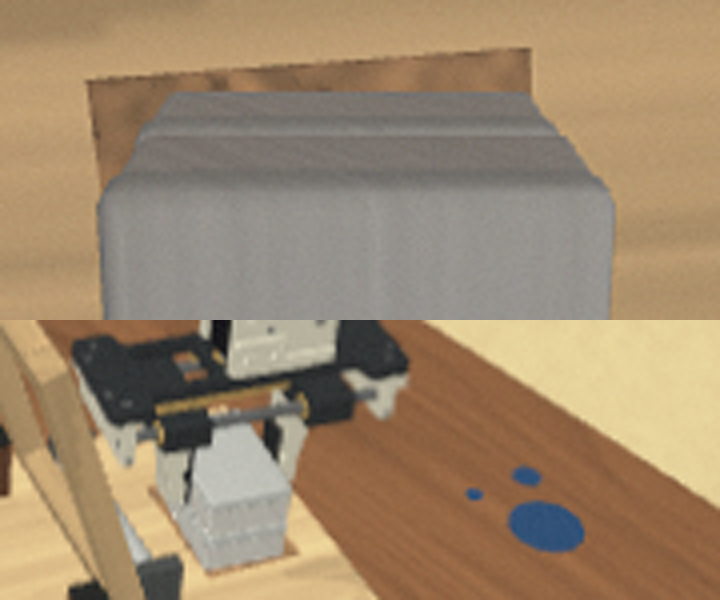

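It looks aligned. I'll release, lift and go to the second tin.

```bash
python3 -m inch '0 0 0 0 0 0 1;0 0 0 0 0 0 1;0 0 0 0 0 0 1;0 0 0 0 0 0 1;0 0 0 0 0 0 1;0 0 0 0 0 0 1;0 0 -.01 0 0 0 1;0 0 -.02 0 0 0 1;0 0 -.033 0 0 0 1;0 0 -.033 0 0 0 1;0 0 -.033 0 0 0 1;0 0 -.034 0 0 0 1;0 0 -.034 0 0 0 1;0 0 -.034 0 0 0 1;0 0 0 0 0 -.1044 1;0 0 0 0 0 -.1044 1;0 0 0 0 0 -.1044 1;0 0 0 0 0 -.1044 1;0 0 0 0 0 -.1044 1;0 0 0 0 0 -.1044 1' 
python3 -m inch '.0083 .032 0 0 0 0 1;.0083 .032 0 0 0 0 1;.0083 .032 0 0 0 0 1;.0083 .032 0 0 0 0 1;.0083 .032 0 0 0 0 1;.0083 .032 0 0 0 0 1;.0083 .032 0 0 0 0 1;.0083 .032 0 0 0 0 1;.0083 .032 0 0 0 0 1;0 0 0 0 0 0 1;0 0 0 0 0 0 1;0 0 0 0 0 0 1;0 0 0 0 0 0 1'
python3 - <<'E'
from m import *
p,im=snap('wrist','w6.png'); s=r.get_state();print(s['tcp_pos'],s['eef_rot'],s['contact_force'],s['time_s'])
np.save('w6.npy',p,allow_pickle=True)
q=proj(p,[.439,-.309,.03])[0];print(q)
seg(im,p,.03,q)
snap('side','s6.png')
E
```

```text
time_s: 11.55
tcp_pos: [0.6715, -0.0808, 0.2776]
eef_rot: [-180.0, -0.0, -73.2]
contact_force: [0.8, -0.1, -1.0]
gripper_width: 0.0878
time_s: 12.63
tcp_pos: [0.4172, -0.2338, 0.2769]
eef_rot: [-180.0, -0.0, -73.5]
contact_force: [0.2, 0.6, 0.6]
gripper_width: 0.0872
[ 0.4173 -0.2336  0.2767] [-179.9963   -0.0021  -73.4955] [ 0.0019  0.2943 -0.4937] 12.6833
[318.6979 104.9104]
bbox [ 295   67   48   73 3390] rect mm ((439.2738342285156, -309.9580078125), (55.33891677856445, 82.05269622802734), 16.540258407592773)
```

View pics/w6.png

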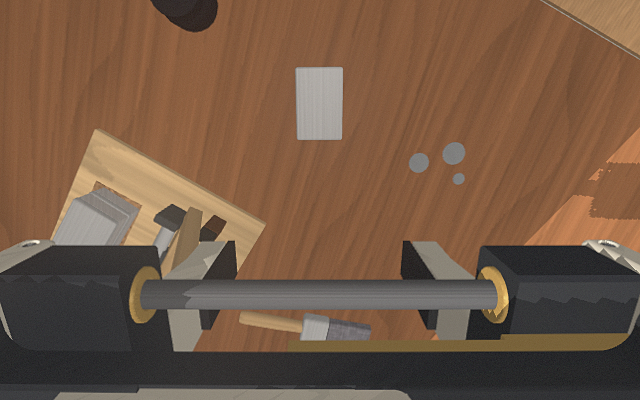

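View pics/s6.png

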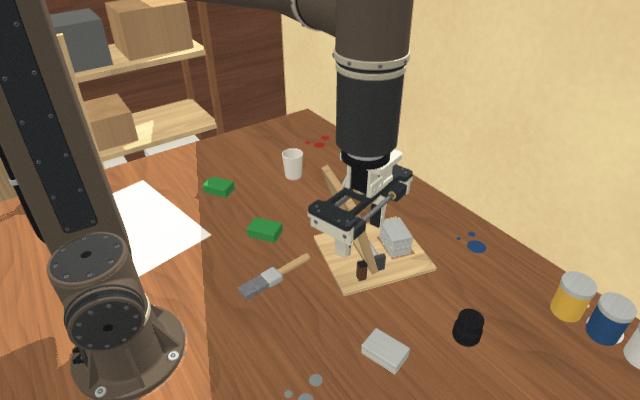

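Wrist view: the second tin is at (319,104), square to the jaws. The jar is at (187,10), well clear, and the first tin sits on the base tin at the lower left.

```bash
python3 -m inch '.03 0 0 0 0 0 1;.03 0 0 0 0 0 1;.0195 .0006 0 0 0 0 1;0 0 .038 0 0 0 1;0 0 .038 0 0 0 1;0 0 .038 0 0 0 1;0 0 .038 0 0 0 1;0 0 .038 0 0 0 1;0 0 .035 0 0 0 1;0 0 .025 0 0 0 1;0 0 .01 0 0 0 1;0 0 0 0 0 0 1;0 0 0 0 0 0 1;0 0 0 0 0 0 1'
python3 - <<'E'
from m import *
p,im=snap('wrist','w7.png'); print(r.get_state()['tcp_pos'],r.get_state()['eef_rot'])
E
```

```text
time_s: 13.9
tcp_pos: [0.4401, -0.3107, 0.0181]
eef_rot: [-179.9, -0.1, -73.5]
contact_force: [0.3, -0.3, 0.7]
gripper_width: 0.0876
[ 0.4402 -0.3108  0.0184] [-179.8553   -0.1056  -73.4989]
```

View pics/w7.png

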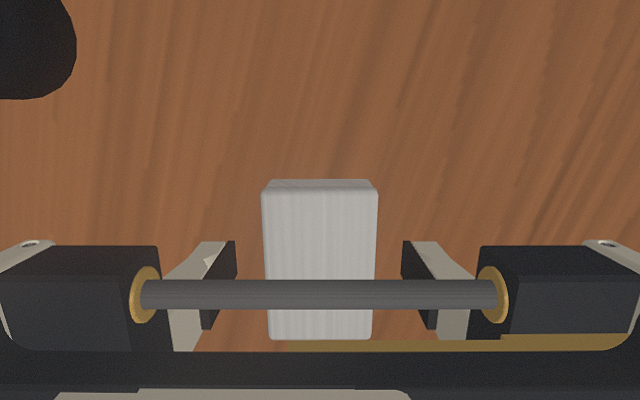

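```bash
python3 -m inch '0 0 .0075 0 0 0 1;0 0 .006 0 0 0 1;0 0 0 0 0 0 0;0 0 0 0 0 0 0;0 0 0 0 0 0 0;0 0 0 0 0 0 0;0 0 0 0 0 0 0;0 0 0 0 0 0 0;0 0 0 0 0 0 0;0 0 0 0 0 0 0' 25
python3 -m inch '0 0 0 0 0 0 0'
```

```text
time_s: 14.78
tcp_pos: [0.4388, -0.3104, 0.0032]
eef_rot: [-180.0, -0.0, -73.5]
contact_force: [0.5, -0.4, 1.6]
gripper_width: 0.0558
time_s: 14.87
tcp_pos: [0.4388, -0.3105, 0.0032]
eef_rot: [-180.0, -0.0, -73.5]
contact_force: [0.8, 0.1, 2.0]
gripper_width: 0.0554
```

```bash
python3 -m inch '0 0 -.012 0 0 0 0;0 0 -.03 0 0 0 0;0 0 -.036 0 0 0 0;0 0 -.036 0 0 0 0;0 0 -.036 0 0 0 0;0 0 -.036 0 0 0 0;0 0 -.037 0 0 0 0;0 0 -.037 0 0 0 0;0 0 -.037 0 0 0 0;0 0 0 0 0 .1044 0;0 0 0 0 0 .1044 0;0 0 0 0 0 .1044 0;0 0 0 0 0 .1044 0;0 0 0 0 0 .1044 0;0 0 0 0 0 .1044 0'
python3 -m inch '-.034 -.0131 0 0 0 0 0;-.034 -.0131 0 0 0 0 0;-.034 -.0131 0 0 0 0 0;-.034 -.0131 0 0 0 0 0;-.034 -.0131 0 0 0 0 0;-.034 -.0131 0 0 0 0 0;-.034 -.0131 0 0 0 0 0;-.034 -.0131 0 0 0 0 0;-.034 -.0131 0 0 0 0 0;-.034 -.0131 0 0 0 0 0;-.034 -.0131 0 0 0 0 0;0 0 0 0 0 0 0;0 0 0 0 0 0 0;0 0 0 0 0 0 0;0 0 0 0 0 0 0;0 0 0 0 0 0 0'
python3 - <<'E'
from m import *
p,im=snap('wrist','w8.png'); s=r.get_state();print(s['tcp_pos'],s['eef_rot'],s['contact_force'],s['time_s'])
np.save('w8.npy',p,allow_pickle=True)
q=proj(p,[.672,-.081,.072])[0];print(q)
seg(im,p,.072,q)
E
```

```text
time_s: 16.12
tcp_pos: [0.4381, -0.31, 0.2995]
eef_rot: [179.9, 0.0, -109.7]
contact_force: [-0.2, 0.4, -2.4]
gripper_width: 0.0558
time_s: 17.45
tcp_pos: [0.6983, -0.0065, 0.3005]
eef_rot: [-180.0, 0.0, -109.5]
contact_force: [-1.2, 0.4, -2.3]
gripper_width: 0.056
[ 0.6984 -0.0065  0.3006] [-179.9727    0.0171 -109.4861] [-0.5984 -0.8522 -0.9665] 17.5
[318.8401 104.1059]
bbox [ 294   66   50   76 3689] rect mm ((672.1190795898438, -80.43956756591797), (81.78715515136719, 55.11648178100586), 70.72721099853516)
```

View pics/w8.png

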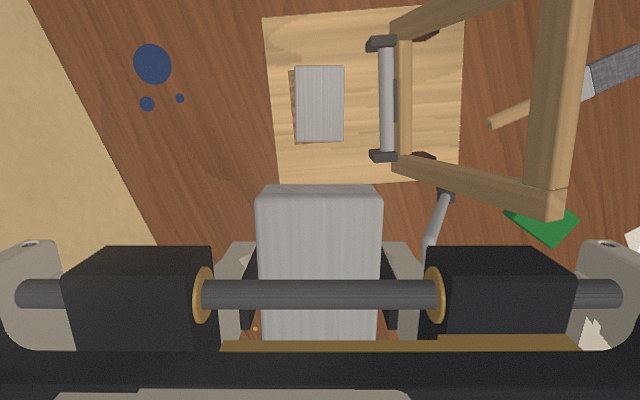

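```bash
python3 -m inch '.028 0 0 0 0 0 0;.028 0 0 0 0 0 0;.0228 .0005 0 0 0 0 0;0 0 0 0 0 0 0;0 0 .033 0 0 0 0;0 0 .033 0 0 0 0;0 0 .033 0 0 0 0;0 0 .033 0 0 0 0;0 0 .033 0 0 0 0;0 0 .025 0 0 0 0;0 0 .0125 0 0 0 0;0 0 .006 0 0 0 0;0 0 0 0 0 0 0;0 0 0 0 0 0 0;0 0 0 0 0 0 0;0 0 0 0 0 0 0;0 0 0 0 0 0 0'
python3 - <<'E'
from m import *
p,im=snap('wrist','w9.png');s=r.get_state();print(s['tcp_pos'],s['eef_rot'],s['contact_force'])
np.save('w9.npy',p,allow_pickle=True)
cv2.imwrite('pics/w9z.png',cv2.resize(im[150:230,230:410,::-1],None,fx=4,fy=4,interpolation=cv2.INTER_CUBIC))
E
```

```text
time_s: 18.92
tcp_pos: [0.6729, -0.0796, 0.0931]
eef_rot: [-179.9, 0.1, -109.4]
contact_force: [0.6, -0.4, -1.3]
gripper_width: 0.0556
[ 0.6727 -0.0796  0.0927] [-179.9094    0.0462 -109.4188] [ 0.4692 -0.3449 -1.6073]
```

View pics/w9z.png

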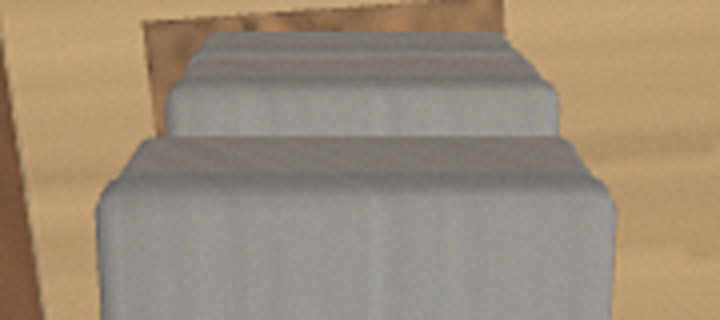

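```bash
python3 - <<'E'
from m import *
p=np.load('w9.npy',allow_pickle=True).item(); a=np.radians(-109.42)
c,s=np.cos(a),np.sin(a); T=np.array([[c,s],[s,-c]]); t=np.array([.6727,-.0796])
f=lambda x,y:(230+x/4,150+y/4)
for z,q in ((.072,f(165,83)),(.072,f(560,83)),(.1195,f(97,183)),(.1195,f(616,183))): print(z,q,T@(atz(p,q,z)[:2]-t)*1000)
E
```

```text
0.072 (271.25, 170.75) [ 43.1735 -26.9181]
0.072 (370.0, 170.75) [43.2441 28.0985]
0.1195 (254.25, 195.75) [ 41.9488 -27.4315]
0.1195 (384.0, 195.75) [42.0293 26.9676]
```

```bash
python3 -m inch '.001 .0008 0 0 0 0 0;0 0 .008 0 0 0 0;0 0 .006 0 0 0 0;0 0 0 0 0 0 0;0 0 0 0 0 0 0;0 0 0 0 0 0 0'
python3 -m inch '0 0 .0015 0 0 0 0;0 0 0 0 0 0 0;0 0 0 0 0 0 0'
```

```text
time_s: 19.47
tcp_pos: [0.671, -0.0804, 0.0772]
eef_rot: [180.0, -0.0, -109.4]
contact_force: [0.6, 0.4, -1.3]
gripper_width: 0.056
time_s: 19.72
tcp_pos: [0.6711, -0.0804, 0.076]
eef_rot: [180.0, -0.0, -109.4]
contact_force: [-0.8, 0.2, -2.6]
gripper_width: 0.0561
```

```bash
python3 -m inch '0 0 .001 0 0 0 0;0 0 0 0 0 0 0;0 0 0 0 0 0 0'
python3 - <<'E'
from m import *
p,im=snap('wrist','w10.png');s=r.get_state();print(s['tcp_pos'],s['eef_rot'],s['contact_force'])
cv2.imwrite('pics/w10z.png',cv2.resize(im[150:230,230:410,::-1],None,fx=4,fy=4,interpolation=cv2.INTER_CUBIC))
E
```

```text
time_s: 19.97
tcp_pos: [0.6713, -0.0804, 0.0753]
eef_rot: [-180.0, 0.0, -109.4]
contact_force: [-0.4, 0.3, -0.4]
gripper_width: 0.0556
[ 0.6713 -0.0804  0.0753] [-179.9734    0.0073 -109.4191] [-0.3211  0.8905 -0.7596]
```

View pics/w10z.png

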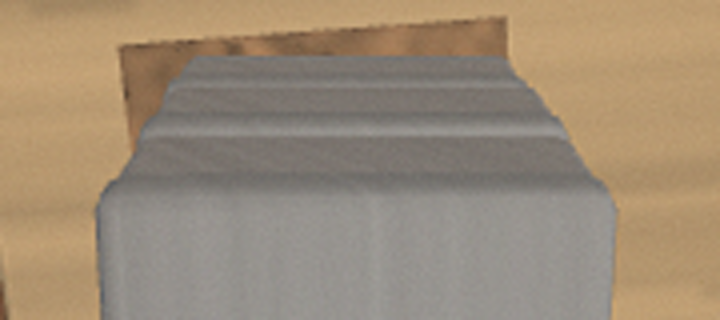

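```bash
python3 -m inch '0 0 .0005 0 0 0 0;0 0 0 0 0 0 1;0 0 0 0 0 0 1;0 0 0 0 0 0 1;0 0 0 0 0 0 1;0 0 0 0 0 0 1;0 0 0 0 0 0 1;0 0 -.01 0 0 0 1;0 0 -.02 0 0 0 1;0 0 -.033 0 0 0 1;0 0 -.033 0 0 0 1;0 0 -.033 0 0 0 1;0 0 -.034 0 0 0 1;0 0 -.034 0 0 0 1;0 0 -.033 0 0 -.068 1;0 0 0 0 0 0 1;0 0 0 0 0 0 1'
cat > st.py <<'E'
from m import *
O=np.array([.5933,-.0565,0]);a=np.radians(-15.48);R=Rz(a)
def pan(X,lean): return O+R@(np.array([0,0,.045])+Ry(-lean)@np.array(X))
def kick(d,y,k,lean): return pan([-.02+d*np.sin(.75-k),y,.09+d*np.cos(.75-k)],lean)
E
python3 - <<'E'
from st import *
p=np.load('w8.npy',allow_pickle=True).item()
for n,X in dict(leg=kick(.125,.095,0,.3),tab36=kick(.125,.126,0,.3),tabend=kick(.125,.15,0,.3),piv=kick(0,.09,0,.3),topL=pan([-.011,.09,.21],.3),topL2=pan([-.029,.09,.21],.3),topR=pan([-.02,-.09,.21],.3)).items(): print(n,X,proj(p,X)[0])
for q in ((262,17),(279,185),(465,3),(462,172)): print(R.T@(atz(p,q,.012)-O))
print(r.get_state()['tcp_pos'],r.get_state()['eef_rot'])
p,im=snap('scene','c11.png'); p,im2=snap('side','s11.png')
cv2.imwrite('pics/c11z.png',np.hstack([cv2.resize(x[...,::-1],None,fx=3,fy=3,interpolation=cv2.INTER_CUBIC) for x in (im[140:280,220:350],im2[140:280,310:440])]))
E
```

```text
time_s: 21.43
tcp_pos: [0.672, -0.0804, 0.3083]
eef_rot: [-179.7, 0.1, -105.5]
contact_force: [-0.9, 0.0, -0.8]
gripper_width: 0.0874
leg [0.627  0.0327 0.2376] [428.9379 236.0109]
tab36 [0.6353 0.0626 0.2376] [427.7532 273.9116]
tabend [0.6417 0.0857 0.2376] [426.871  301.3969]
piv [0.5733 0.0424 0.1251] [446.3573 187.0468]
topL [0.5474 0.0496 0.2424] [545.8011 224.6087]
topL2 [0.5308 0.0542 0.2371] [564.6654 220.4686]
topR [ 0.4911 -0.1216  0.2397] [596.9116 -76.214 ]
[ 0.1447 -0.1097  0.012 ]
[0.1456 0.1021 0.012 ]
[-0.1026 -0.1082  0.012 ]
[-0.11    0.1011  0.012 ]
[ 0.672  -0.0804  0.3083] [-179.6909    0.1191 -105.5167]
```

View pics/c11z.png

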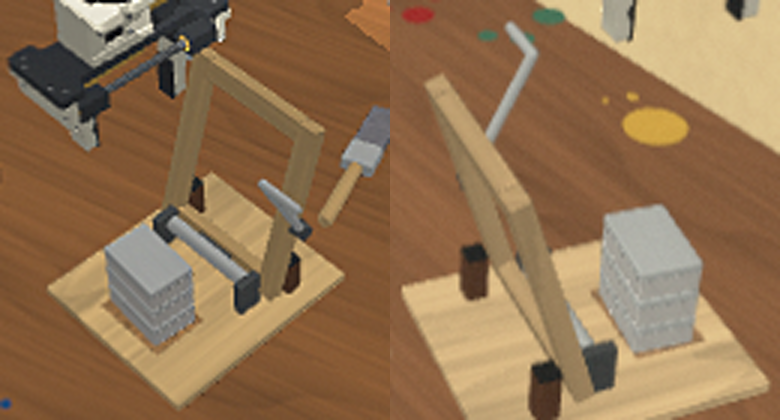

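The three-tin column looks square from both fixed cameras, at about (150,285) and (650,275) in the zoom. Next is the kickstand: I'll close the gripper and go to the +x side of the tab.

```bash
python3 -m inch '0 0 0 0 0 0 0;0 0 0 0 0 0 0;-.0325 .0058 0 0 0 0 0;-.0325 .0058 0 0 0 0 0;-.0325 .0058 0 0 0 0 0;-.0325 .0058 0 0 0 0 0;0 0 0 0 0 0 0;0 0 .03 0 0 0 0;0 0 .03 0 0 0 0;0 0 .025 0 0 0 0;0 0 .008 0 0 0 0;0 0 0 0 0 0 0;0 0 0 0 0 0 0;0 0 0 0 0 0 0' 10
python3 - <<'E'
from st import *
s=r.get_state();print(s['tcp_pos'],R.T@(s['tcp_pos']-O),s['contact_force'],s['gripper_width'])
p,im=snap('scene','c12.png'); p,im2=snap('side','s12.png')
cv2.imwrite('pics/c12z.png',np.hstack([cv2.resize(x[...,::-1],None,fx=3,fy=3,interpolation=cv2.INTER_CUBIC) for x in (im[120:280,250:380],im2[80:240,310:440])]))
E
```

```text
time_s: 22.7
tcp_pos: [0.6846, 0.051, 0.2134]
eef_rot: [-179.9, 0.0, -105.5]
contact_force: [-0.2, -0.7, 1.4]
gripper_width: 0.0018
[0.6846 0.051  0.2134] [0.0593 0.128  0.2134] [-0.2426 -0.662   1.407 ] 0.0018353005715822217
```

View pics/c12z.png

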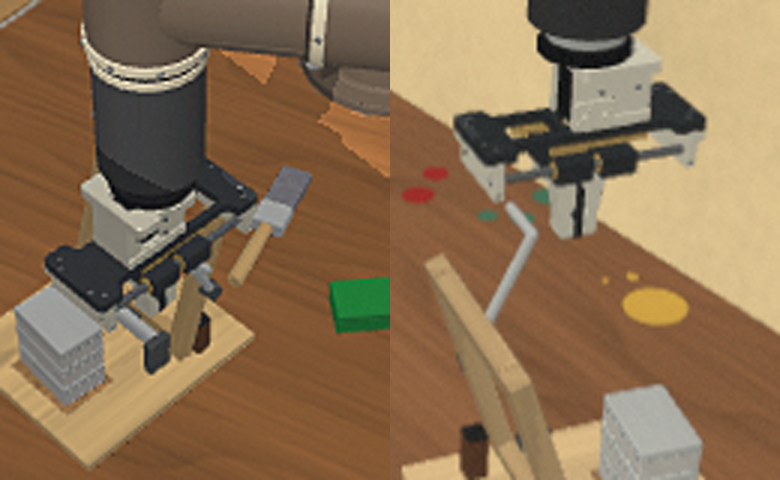

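The closed fingers are just on the +x side of the tab, in the side zoom at (575,210) against the tab at (520,220). I'll push it towards -x.

```bash
python3 -m inch '0 .012 0 0 0 0 0;0 .012 0 0 0 0 0;0 .008 0 0 0 0 0;0 .008 0 0 0 0 0;0 .008 0 0 0 0 0;0 .008 0 0 0 0 0' 10
python3 - <<'E'
from st import *
s=r.get_state();print(s['tcp_pos'],R.T@(s['tcp_pos']-O),s['contact_force'],s['gripper_width'])
p,im2=snap('side','s13.png')
cv2.imwrite('pics/c13z.png',cv2.resize(im2[80:240,290:440,::-1],None,fx=3,fy=3,interpolation=cv2.INTER_CUBIC))
E
```

```text
time_s: 23.3
tcp_pos: [0.6292, 0.0663, 0.2121]
eef_rot: [-180.0, 0.0, -105.5]
contact_force: [0.8, 0.2, 0.6]
gripper_width: 0.0006
[0.6292 0.0663 0.2121] [0.0019 0.1279 0.2121] [0.7744 0.1993 0.6008] 0.0005707013801027831
```

View pics/c13z.png

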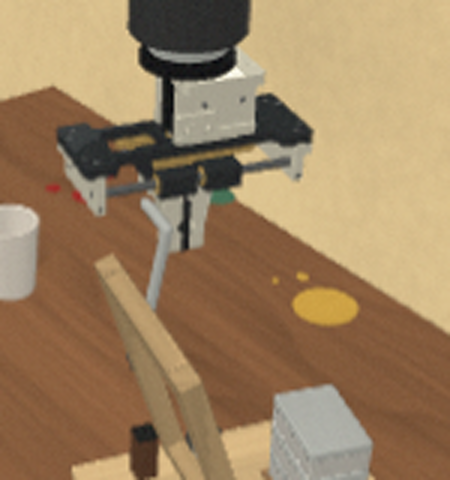

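```bash
python3 -m inch '0 .008 0 0 0 0 0;0 .008 0 0 0 0 0;0 .007 0 0 0 0 0;0 .007 0 0 0 0 0;0 .007 0 0 0 0 0;0 0 0 0 0 0 0;0 0 0 0 0 0 0' 10
python3 - <<'E'
from st import *
s=r.get_state();print(s['tcp_pos'],R.T@(s['tcp_pos']-O),s['contact_force'],s['gripper_width'])
p,im2=snap('side','s14.png')
cv2.imwrite('pics/c14z.png',cv2.resize(im2[80:290,270:440,::-1],None,fx=3,fy=3,interpolation=cv2.INTER_CUBIC)[:600])
E
```

```text
time_s: 23.93
tcp_pos: [0.5937, 0.0762, 0.2118]
eef_rot: [-180.0, 0.0, -105.5]
contact_force: [0.3, -0.3, 0.8]
gripper_width: 0.0005
[0.5937 0.0762 0.2118] [-0.035   0.128   0.2118] [ 0.3014 -0.261   0.7864] 0.0004673898444526748
```

View pics/c14z.png

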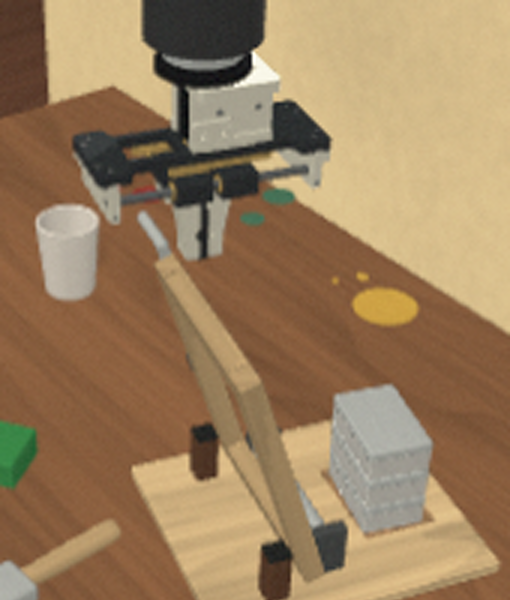

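The leg has gone past centre and is falling away from the fingers, with the tab at (150,225). I'll lift clear, let it settle, and move over the top rail with the tool tilted 0.3 rad to match the frame.

```bash
python3 -m inch '0 0 -.025 0 0 0 0;0 0 -.03 0 0 0 0;0 0 -.0255 0 0 0 0;.032 .0156 0 0 0 0 0.5;.032 .0156 0 0 0 0 0.5;.032 .0156 0 0 0 0 0.5;.032 .0156 0 0 0 0 0.5;0 0 0 .1 0 0 0.5;0 0 0 .1 0 0 0.5;0 0 0 .1 0 0 0.5;0 0 0 0 0 0 0.5;0 0 0 0 0 0 0.5;0 0 0 0 0 0 0.5;0 0 0 0 0 0 0.5' 10
python3 - <<'E'
from st import *
s=r.get_state();print(s['tcp_pos'],R.T@(s['tcp_pos']-O),s['eef_rot'],s['joints'],s['gripper_width'])
p,im=snap('scene','c15.png');p2,im2=snap('side','s15.png');pw,iw=snap('wrist','w15.png')
np.save('w15.npy',pw,allow_pickle=True)
cv2.imwrite('pics/c15z.png',np.hstack([cv2.resize(x[...,::-1],None,fx=3,fy=3,interpolation=cv2.INTER_CUBIC)[:600] for x in (im[100:300,240:370],im2[80:280,270:400])]))
for k in (3.2,): 
  for X in (kick(.125,.104,k,.3),kick(.125,.15,k,.3)): print(X,proj(p,X),proj(p2,X))
E
```

```text
time_s: 25.15
tcp_pos: [0.5009, -0.0301, 0.2932]
eef_rot: [-162.8, 0.1, -105.5]
contact_force: [0.8, 1.6, 0.5]
gripper_width: 0.0437
[ 0.5009 -0.0301  0.2932] [-0.0961  0.0008  0.2932] [-162.7658    0.0635 -105.5372] [ 28.1431  -9.4645 -32.5595  14.3955 -55.0812 -50.7361] 0.04374752326153192
[0.531  0.0687 0.0095] [[330.7606 231.6305]] [[317.6921 236.2074]]
[0.5433 0.113  0.0095] [[340.7163 239.366 ]] [[312.3538 225.9832]]
```

View pics/c15z.png

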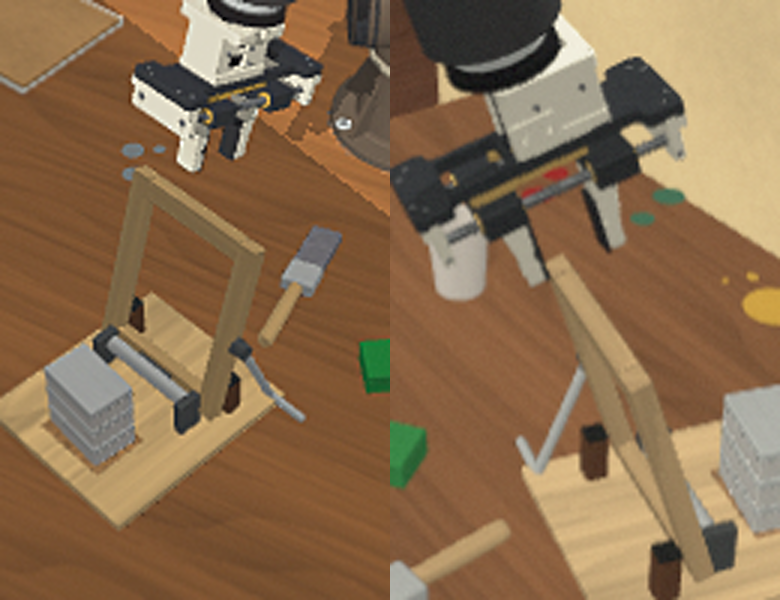

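View pics/w15.png

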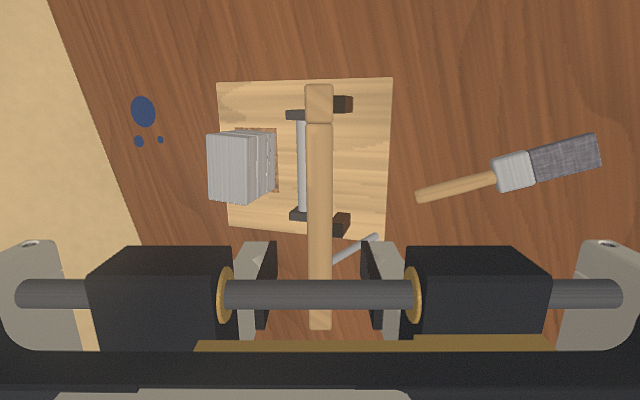

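The kickstand is fully down: the tab shows at scene (340,238) and side (313,227), against predictions of (341,239) and (312,226). The rail lies centred and parallel between the fingers at column 320. I'll go down onto it.

```bash
python3 -m inch '0 0 .02 0 0 0 .5;0 0 .02 0 0 0 .5;0 0 .02 0 0 0 .5;0 0 .012 0 0 0 .5;0 0 .006 0 0 0 .5;0 0 0 0 0 0 .5;0 0 0 0 0 0 .5'
python3 - <<'E'
from st import *
s=r.get_state();X=Ry(.3)@(R.T@(s['tcp_pos']-O)-[0,0,.045]);print(s['tcp_pos'],'panel',X,s['eef_rot'],s['contact_force'])
pw,iw=snap('wrist','w16.png');p2,im2=snap('side','s16.png')
cv2.imwrite('pics/c16z.png',np.hstack([cv2.resize(iw[...,::-1],None,fx=.8,fy=.8),cv2.resize(im2[110:270,300:400,::-1],None,fx=2,fy=2)]))
E
```

```text
time_s: 25.88
tcp_pos: [0.5222, -0.0369, 0.2178]
eef_rot: [-162.8, -0.0, -105.5]
contact_force: [0.9, -0.2, 0.5]
gripper_width: 0.0438
[ 0.5222 -0.0369  0.2178] panel [-0.0194 -0.0001  0.1868] [-162.825    -0.0312 -105.5477] [ 0.9295 -0.2171  0.4752]
```

View pics/c16z.png

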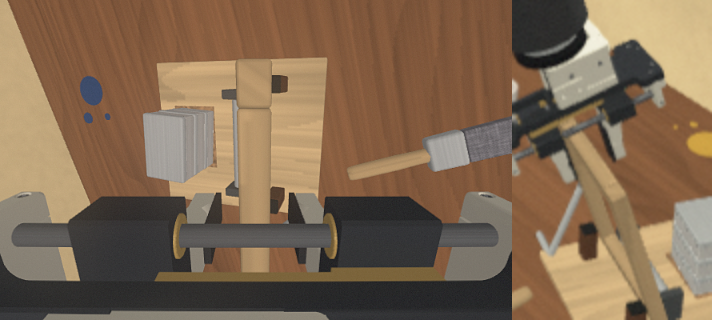

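```bash
python3 -m inch '0 0 0 0 0 0 0;0 0 0 0 0 0 0;0 0 0 0 0 0 0;0 0 0 0 0 0 0;0 0 0 0 0 0 0;0 0 0 0 0 0 0' 20
python3 -m inch '0 0 0 0 0 0 0;0 0 0 0 0 0 0;0 0 0 0 0 0 0'
```

```text
time_s: 26.48
tcp_pos: [0.5224, -0.0368, 0.2182]
eef_rot: [-162.7, 0.0, -105.5]
contact_force: [3.5, -2.8, -0.6]
gripper_width: 0.0177
time_s: 26.73
tcp_pos: [0.5224, -0.0368, 0.2181]
eef_rot: [-162.7, 0.0, -105.5]
contact_force: [3.7, -3.2, 0.2]
gripper_width: 0.0178
```

Gripped at 17.8 mm. First third of the swing, then a check.

```bash
python3 -m inch '0 -.0028 -.00025 -.015 0 0 0;0 -.0056 -.0005 -.03 0 0 0;0 -.0056 -.0005 -.03 0 0 0;0 -.0056 -.0005 -.03 0 0 0;0 0 0 0 0 0 0' 20
python3 - <<'E'
from st import *
s=r.get_state();print(s['tcp_pos'],R.T@(s['tcp_pos']-O),s['eef_rot'],s['contact_force'],s['moment'])
E
```

```text
time_s: 27.15
tcp_pos: [0.541, -0.042, 0.2252]
eef_rot: [-168.9, -0.0, -105.5]
contact_force: [-4.4, 2.3, 9.4]
gripper_width: 0.0181
[ 0.541  -0.042   0.2252] [-0.0543  0.      0.2252] [-168.9002   -0.033  -105.5371] [-4.4464  2.2982  9.3767] [0.9675 1.9146 0.1082]
```

```bash
python3 -m inch '0 -.0056 -.0006 -.03 0 0 0;0 -.0056 -.0006 -.03 0 0 0;0 -.0056 -.0006 -.03 0 0 0;0 0 0 0 0 0 0' 20
python3 -m inch '0 -.0056 -.0006 -.03 0 0 0;0 -.0056 -.0006 -.03 0 0 0;0 -.0042 -.0005 -.0225 0 0 0;0 -.0028 -.0003 -.015 0 0 0;0 -.0014 -.0001 -.0075 0 0 0;0 0 0 0 0 0 0;0 0 0 0 0 0 0;0 0 0 0 0 0 0' 20
python3 - <<'E'
from st import *
s=r.get_state();print(s['tcp_pos'],R.T@(s['tcp_pos']-O),s['eef_rot'],s['contact_force'],s['moment'],s['qd'])
p,im=snap('scene','c17.png');p2,im2=snap('side','s17.png')
q=[pan([x,y,.21],l) for l in (0,) for x in (-.011,-.029) for y in (-.09,.09)]
print(proj(p,q),proj(p2,q)); np.save('d.npy',0)
cv2.imwrite('pics/c17z.png',np.hstack([cv2.resize(x[...,::-1],None,fx=3,fy=3,interpolation=cv2.INTER_CUBIC)[:600] for x in (im[100:290,230:360],im2[100:290,280:410])]))
E
```

```text
time_s: 27.48
tcp_pos: [0.5568, -0.0463, 0.2294]
eef_rot: [-174.0, -0.0, -105.5]
contact_force: [-3.6, 2.2, 8.9]
gripper_width: 0.0177
time_s: 28.15
tcp_pos: [0.574, -0.0509, 0.2323]
eef_rot: [-179.9, 0.0, -105.5]
contact_force: [1.1, 3.8, 1.7]
gripper_width: 0.0178
[ 0.574  -0.0509  0.2323] [-0.0201  0.0002  0.2323] [-179.9417    0.0385 -105.5182] [1.0655 3.8349 1.6767] [ 1.1226 -0.5665  0.1049] [-0.0208 -0.0343 -0.1665 -0.2502  0.0259  0.1227]
[[269.1365 161.2939]
 [309.6638 191.4083]
 [273.5561 158.5476]
 [314.1053 188.2843]] [[383.9375 195.9874]
 [350.975  154.8348]
 [376.0953 197.6931]
 [344.0104 156.125 ]]
```

View pics/c17z.png

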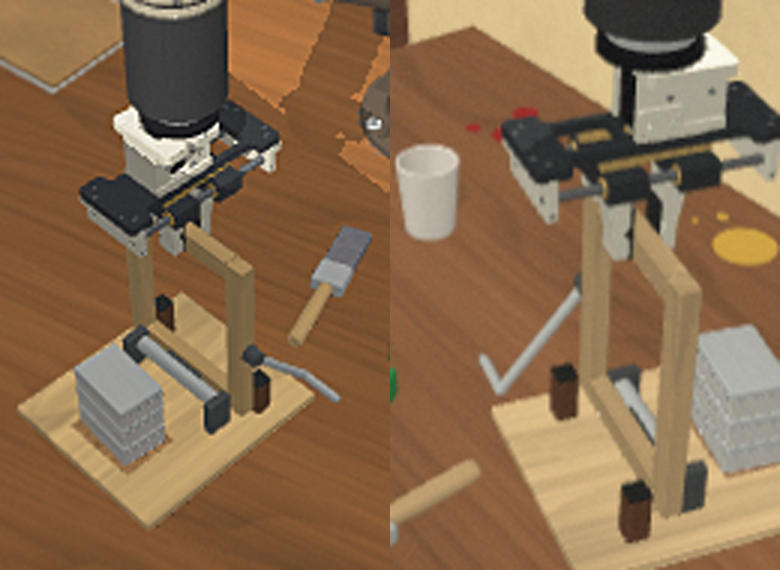

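The frame is upright: its corners land where the upright model predicts, the kickstand is still down and the column is intact. One last check that nothing else moved, and that the arm stands still.

```bash
python3 -m inch '0 0 0 0 0 0 0;0 0 0 0 0 0 0;0 0 0 0 0 0 0;0 0 0 0 0 0 0;0 0 0 0 0 0 0;0 0 0 0 0 0 0' 20
python3 - <<'E'
from st import *
for a,b,boxes in (('scene0.png','c17.png',dict(jar=(195,178,30,34),cup=(388,270,35,42),brush=(325,170,32,48))),('side0.png','s17.png',dict(jar=(450,305,40,46),cup=(278,145,30,38),brush=(235,250,78,52)))):
    A=cv2.imread('pics/'+a).astype(int);B=cv2.imread('pics/'+b).astype(int)
    for n,(x,y,w,h) in boxes.items(): print(a,n,np.abs(A-B)[y:y+h,x:x+w].mean().round(2))
s=r.get_state();print(s['time_s'],s['tcp_pos'],s['eef_rot'],s['contact_force'],np.abs(s['qd']).max(),s['gripper_width'])
for n in ('scene','side'):
    r.capture(n); print(n,{t:[np.round(d['xy'],1).tolist() for d in r.recognise(t,n)][:1] for t in ('ink_jar','glass','brush')})
E
```

```text
time_s: 28.75
tcp_pos: [0.5742, -0.051, 0.2324]
eef_rot: [-180.0, 0.0, -105.5]
contact_force: [0.7, 5.2, 3.4]
gripper_width: 0.018
scene0.png jar 1.84
scene0.png cup 2.03
scene0.png brush 2.26
side0.png jar 3.59
side0.png cup 5.49
side0.png brush 4.35
28.75 [ 0.5742 -0.051   0.2324] [-179.9695    0.0337 -105.5206] [0.6874 5.2357 3.4161] 0.0874671300900959 0.01797356420154258
scene {'ink_jar': [[205.6, 194.7]], 'glass': [[403.9, 289.7]], 'brush': [[339.3, 191.0]]}
side {'ink_jar': [[466.4, 329.6]], 'glass': [[294.3, 164.3]], 'brush': [[266.9, 277.1]]}
```

```bash
python3 -c "
from plant import r
print(r.close_job())"
```

```text
the job is handed in; nothing more can be done
None
```

The job is done and handed in at about 28.8 s, with no failed checks. `close_job` gives no verdict.

- **Tins:** Both loose grey tins are stacked on the base tin and let go. I turned them to match the base tin, which lies about 4° off its pad. Wrist views just before each release showed them aligned to about 1 mm, and both fixed cameras showed a square column afterwards.
- **Kickstand:** I pushed the tab past centre with the closed fingers, and the leg fell all the way down. In both cameras the tab was within about 1 px of where the model puts it at 3.2 rad.
- **Frame:** I pinched the top rail (17.8–18.0 mm between the fingers) and swung it from 0.30 to upright. The lean was about 0 (tool roll within 0.1° of vertical), the arm was still, and contact forces were about 6 N. The gripper is still holding it.
- **Jar, cup and brush:** The detections agree with the first pictures to within about 4 px, in line with the detector's own scatter. Picture differences at their places were small in the scene view and slightly larger in the side view. I put that down to noise or shadow and did not look closer.

One small disagreement: triangulating from the two fixed cameras put surface heights 2–6 mm below the stated values. The wrist-camera sizes and the contact heights agreed with the stated ones, so I used those.

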